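Run a fingertip along the sprung rollers of a checking fixture

TASK

Check that no roller of the checking fixture sticks: with the gripper closed, run the fingertips lightly along the curved row of five sprung rollers, from the rounded end of the plate to the end with the stop block, so that each roller in turn dips about half-way and springs back. Make it one stroke that follows the curve without lifting off between rollers, and push no roller right down to its stop. Then move clear; do not shift or lift the fixture, and leave the V-block, the gauge block and the milled block beside it where they are.

Things in the scene. Friction and masses are not known exactly. Their poses are not given: they have to be found in the camera images.
- fixture: loose checking fixture: aluminium plate 84 x 212 x 18 mm, 2.6 kg, with a curved row of five sprung steel rollers on dark housings (38 mm high, below the rollers' stroke). Origin at its underside, x across the row, y along it. The +y end of the plate is rounded (half circle); across the -y end lies a straight steel stop block, top 34 mm above the granite
- roller_top_1 (a point): highest point of roller 1 (the roller at the rounded end, where the stroke begins) when it stands fully up, 58 mm above the granite; fixed to the fixture, does not sink. Rollers about 38 mm apart, 20 mm in diameter, 16 mm wide, turning freely: a fingertip whose end is 5 mm below this point rides over it along the row
- roller_top_2 (a point): highest point of roller 2 when it stands fully up, 58 mm above the granite; fixed to the fixture, does not sink. Rollers about 38 mm apart, 20 mm in diameter, 16 mm wide, turning freely: a fingertip whose end is 5 mm below this point rides over it along the row
- roller_top_3 (a point): highest point of roller 3 when it stands fully up, 58 mm above the granite; fixed to the fixture, does not sink. Rollers about 38 mm apart, 20 mm in diameter, 16 mm wide, turning freely: a fingertip whose end is 5 mm below this point rides over it along the row
- roller_top_4 (a point): highest point of roller 4 when it stands fully up, 58 mm above the granite; fixed to the fixture, does not sink. Rollers about 38 mm apart, 20 mm in diameter, 16 mm wide, turning freely: a fingertip whose end is 5 mm below this point rides over it along the row
- roller_top_5 (a point): highest point of roller 5 (the roller nearest the stop block, where the stroke finishes) when it stands fully up, 58 mm above the granite; fixed to the fixture, does not sink. Rollers about 38 mm apart, 20 mm in diameter, 16 mm wide, turning freely: a fingertip whose end is 5 mm below this point rides over it along the row
- gap_1 (a point): point on the curve half-way between rollers 1 and 2, at the height of the roller tops
- gap_2 (a point): point on the curve half-way between rollers 2 and 3, at the height of the roller tops
- gap_3 (a point): point on the curve half-way between rollers 3 and 4, at the height of the roller tops
- gap_4 (a point): point on the curve half-way between rollers 4 and 5, at the height of the roller tops
- plunger_1 (a joint): how far roller 1 is pushed down, in m: 0 fully up, 0.010 right down on its stop; spring, 1.4 N to start, 3.2 N half-way, 4.9 N at the stop, comes back up by itself
- plunger_2 (a joint): how far roller 2 is pushed down, in m: 0 fully up, 0.010 right down on its stop; spring, 1.4 N to start, 3.2 N half-way, 4.9 N at the stop, comes back up by itself
- plunger_3 (a joint): how far roller 3 is pushed down, in m: 0 fully up, 0.010 right down on its stop; spring, 1.4 N to start, 3.2 N half-way, 4.9 N at the stop, comes back up by itself
- plunger_4 (a joint): how far roller 4 is pushed down, in m: 0 fully up, 0.010 right down on its stop; spring, 1.4 N to start, 3.2 N half-way, 4.9 N at the stop, comes back up by itself
- plunger_5 (a joint): how far roller 5 is pushed down, in m: 0 fully up, 0.010 right down on its stop; spring, 1.4 N to start, 3.2 N half-way, 4.9 N at the stop, comes back up by itself
- v_block: loose steel V-block (a V-shaped groove across its top), 45 x 44 x 35 mm, standing beside the fixture; bystander; origin at the centre of its underside
- gauge_block_1: loose bright steel gauge block, 35 x 9 x 20 mm, standing beside the fixture; bystander; origin at the centre of its underside
- milled_block: loose milled metal block with two holes in its top, 50 x 16 x 40 mm, standing beside the fixture; bystander; origin at the centre of its underside

How it is judged:
By the outcome, as a careful person would: the job done as asked, in the order asked, and still so for the second after the job is handed in, with the robot touching nothing.
It also fails if it takes over 40 s, if anything falls off the work surface, if the arm or the gripper's body presses on something with over 40 N, if the wrist force passes 120 N, or if a joint passes its speed limit or range.

ROBOT

A 6-joint arm with a two-finger parallel gripper is mounted at the origin on a cart in front of the work surface, level with it; the furniture and walls round the work are solid. World frame = base frame: x ahead of the robot, y to its left, z up, the work surface at z = 0. Lengths are in m, angles in rad, forces in N, time in s.
With the tool pointing down it reaches from about 0.275 to 0.825 m from the base axis. Payload 4.9 kg.
Tool frame: the origin (TCP) lies midway between the tips of the shut fingers; the grasp point (between the pads) lies 19 mm behind it; z points along the fingers, y is the direction in which the jaws open and shut (so a half turn about z gives the same grasp; the last joint's range is limited). The gripper opens to 85 mm and grips with 20 to 120 N. Pads are 22 mm wide; open, the fingers measure 114 mm over their backs; the gripper's body (76 mm by 85 mm) begins 54 mm behind the grasp point. The pads swing forward as they close: fully open they stand 13 mm farther back than shut.
Start: joints at [-1.409, 0.326, -0.193, 1.052, 0, 1.437], TCP at [0.16, -0.526, 0.231] pointing down, gripper open.
Joint ranges: [-2.65, 2.65], [-0.97, 1.79], [-1.3, 1.35], [-1.93, 2.1], [-1.47, 1.37], [-3.14, 3.14]. Speed limits (rad/s): [2.57, 2.57, 3.14, 3.14, 3.14, 3.14].

INTERFACE

Orientations are given as a 3x3 rotation matrix whose columns are the frame's x, y, z axes.
In Python, from workcell import observe, snapshot, ctrl gives the robot as it stands.
- The arm moves only by the tool play_rows, never from a script. Its argument "targets" is a list of rows, each an object of numbers: "dx", "dy", "dz": the shift along the tool's x, y, z in mm; "twist": the turn about the tool's z in rad. A call has 1 to 5 rows; each row is the pose to reach, as a shift and turn from the pose commanded when the call began, along the tool's axes at that moment; what a row does not reach only later rows make up. A row lasts 1/8 s, in which the tool goes at most 62.5 mm and 10.7 degrees, less where a joint would pass 70% of its speed; a pose out of reach is approached as far as the arm can. A call with a gripper value outside its range is refused whole. "grip" is the finger opening in mm, from 0 to 85.4, set as the call begins (left out, the last holds). The fingers move at their own pace and stop on an object; "grip_force" is the grip in N (left out, the last holds). Time passes only in rows, so rows that repeat a pose let the fingers close. It gives the time, the measured TCP pose, the force and the opening at its end, in the units of the state.
- observe(): the state, without advancing time (a new reading comes with each control period).
- snapshot(name): name is "scene" or "top" or "wrist"; returns a dict with "color" (400x640x3 uint8, red, green, blue), "fx", "fy", "cx", "cy" (pixels), "pose" (4x4, takes a point from camera to world coordinates). Camera axes: x right, y up, looking along -z (the intrinsics and any distortion apply to the point x, -y, -z); pixel columns grow to the right and rows downward; lengths in m; the calibration is good to about 2 mm. The wrist camera is an equidistant fisheye: a pixel r from the principal point sees the ray r / f radians off the axis. A picture is of the moment at which its call begins. There is no depth.
- ctrl.sign_off(): hands the job in, once; it reports no verdict.
The state is a dict: "time_s": time; "q": joint angles; "qvel": joint speeds; "joint_efforts": joint torques, N m; "eef_pos": TCP position; "orientation": TCP orientation; "ft_force": force on the tool from outside, world axes, zero at the start; "ft_torque": the same for the moment, N m; "opening": opening from 0.0 (shut) to 1.0 (fully open).
Only numpy, scipy, OpenCV 4.12 (cv2) and the standard library are available. Lean on these libraries where they do the work, as an engineer would, in place of code of your own. Each camera call takes 0.05 s, during which the arm holds its last target.

## Working session

There is one attempt and no reset: what is moved stays moved. The work goes in short steps, Python scripts to look and compute and a tool call to move; the robot and the scene stay as the last step left them, time stands still between calls to the robot, and variables do not carry over. Pictures are saved under pics/ and viewed, and the job is handed in when it is done.

Besides the shell and the picture viewer there is one more tool, called after "Call:" as a command line: name --argument value ..., lists and objects as JSON in quotes. play_rows: Moves the arm, as the interface text tells. Its arguments: {"type":"object","properties":{"targets":{"type":"array","items":{"type":"object","properties":{"dx":{"type":"number"},"dy":{"type":"number"},"dz":{"type":"number"},"twist":{"type":"number"}}}},"grip":{"type":"number"},"grip_force":{"type":"number"}},"required":["targets"]}

```bash
ls; mkdir -p pics; python3 - <<'E'
from workcell import observe, snapshot, ctrl
import cv2,numpy as np
s=observe();print({k:np.round(v,3).tolist() for k,v in s.items()})
for n in ["scene","top","wrist"]:
    d=snapshot(n);cv2.imwrite(f"pics/{n}0.png",d["color"][:,:,::-1]);print(n,d["fx"],d["fy"],d["cx"],d["cy"],np.round(d["pose"],4).tolist(),[k for k in d])
    np.savez(f"pics/{n}0.npz",**d)
E
```

```text
pics
{'time_s': 0.0, 'q': [-1.409, 0.327, -0.194, 1.052, -0.0, 1.437], 'qvel': [-0.0, 0.001, 0.0, 0.002, 0.001, 0.001], 'joint_efforts': [0.002, -44.34, 26.244, 0.015, 0.0, -0.0], 'eef_pos': [0.16, -0.526, 0.23], 'orientation': [[0.957, 0.291, -0.0], [0.291, -0.957, 0.002], [0.0, -0.002, -1.0]], 'ft_force': [0.194, 0.284, 0.14], 'ft_torque': [-0.003, -0.018, -0.015], 'opening': 1.002}
scene 509.29469718126853 509.29469718126853 318.3302196181995 197.97455410268512 [[0.8823, 0.2171, -0.4177, 0.1774], [-0.4702, 0.3624, -0.8047, -0.5982], [-0.0233, 0.9064, 0.4218, 0.4224], [0.0, 0.0, 0.0, 1.0]] ['color', 'fx', 'fy', 'cx', 'cy', 'pose']
top 474.5454987263154 474.5454987263154 321.79015826017087 197.3404003684948 [[-0.0109, 0.9916, -0.1289, 0.4085], [-0.9992, -0.0159, -0.038, 0.0782], [-0.0397, 0.1284, 0.9909, 0.9208], [0.0, 0.0, 0.0, 1.0]] ['color', 'fx', 'fy', 'cx', 'cy', 'pose']
wrist 309.70691628693146 309.70691628693146 317.264765636771 200.8747689277182 [[0.2901, 0.9166, 0.2753, 0.23], [-0.957, 0.2781, 0.0824, -0.5059], [-0.001, -0.2874, 0.9578, 0.3736], [0.0, 0.0, 0.0, 1.0]] ['color', 'fx', 'fy', 'cx', 'cy', 'pose']
```

View pics/scene0.png

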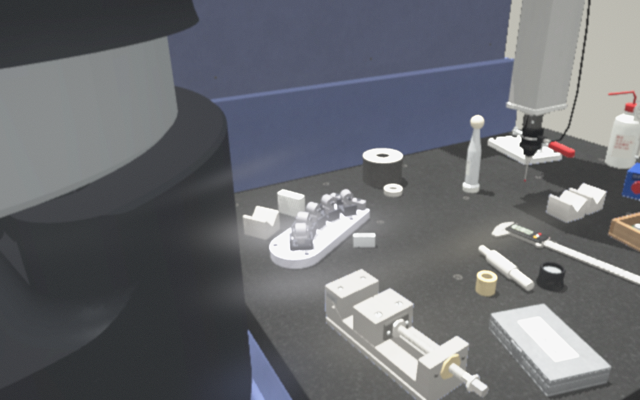

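View pics/top0.png

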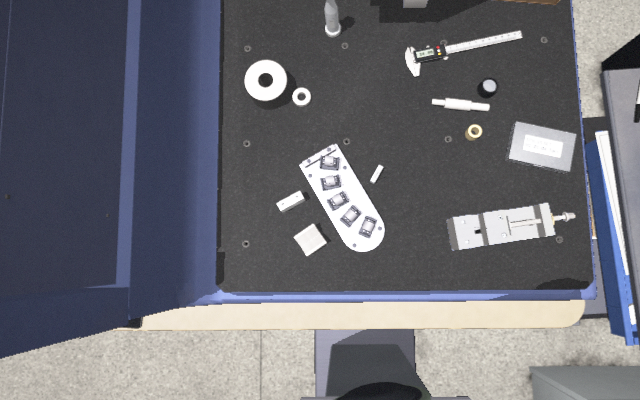

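View pics/wrist0.png

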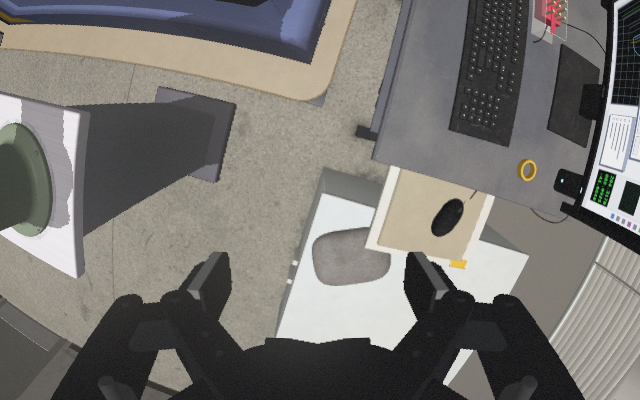

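```bash
cat > h.py <<'E'
import numpy as np
def ray(d,u,v,fish=False):
    T=d["pose"];x=(u-d["cx"])/d["fx"];y=(v-d["cy"])/d["fy"]
    if fish:
        r=np.hypot(x,y);k=np.sin(r)/r if r>1e-9 else 1.;c=np.array([x*k,-y*k,-np.cos(r)])
    else: c=np.array([x,-y,-1.])
    return T[:3,3],T[:3,:3]@c
def onz(d,u,v,z,fish=False):
    o,r=ray(d,u,v,fish);return o+r*(z-o[2])/r[2]
def proj(d,p,fish=False):
    T=d["pose"];c=T[:3,:3].T@(np.array(p)-T[:3,3]);x,y,z=c[0],-c[1],-c[2]
    if fish:
        rr=np.hypot(x,y);t=np.arctan2(rr,z);x,y=x/rr*t,y/rr*t
    else: x,y=x/z,y/z
    return d["cx"]+d["fx"]*x,d["cy"]+d["fy"]*y
E
python3 - <<'E'
from h import *;import cv2
d=dict(np.load("pics/top0.npz"))
for u,v in [(329,162),(331,182),(338,200),(350,215),(369,226)]: print(np.round(onz(d,u,v,.055),4))
c=cv2.resize(d["color"][130:260,260:400,::-1],None,fx=5,fy=5,interpolation=cv2.INTER_CUBIC);cv2.imwrite("pics/topz.png",c[:600])
s=dict(np.load("pics/scene0.npz"));c=cv2.resize(s["color"][170:280,230:390,::-1],None,fx=5,fy=5,interpolation=cv2.INTER_CUBIC);cv2.imwrite("pics/scz.png",c)
E
```

```text
[0.5871 0.0973 0.055 ]
[0.5494 0.0941 0.055 ]
[0.5157 0.0817 0.055 ]
[0.4878 0.0602 0.055 ]
[0.4672 0.026  0.055 ]
```

View pics/topz.png

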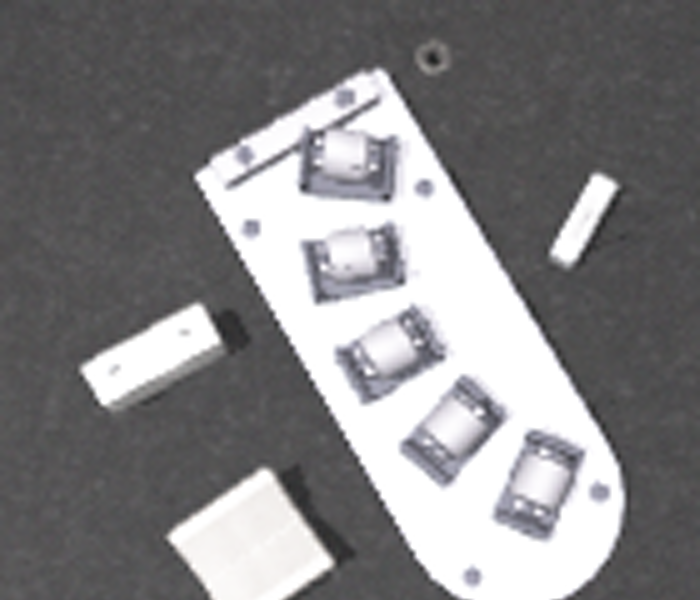

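View pics/scz.png

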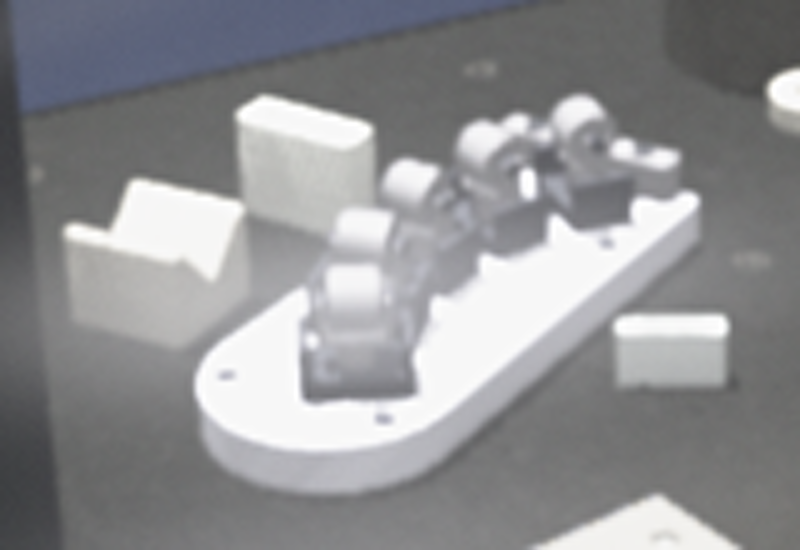

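Call:
play_rows --targets '[{"dx":44,"dy":-40,"dz":-10,"twist":-0.18},{"dx":88,"dy":-80,"dz":-20,"twist":-0.36},{"dx":132,"dy":-120,"dz":-20,"twist":-0.54},{"dx":176,"dy":-160,"dz":-20,"twist":-0.72},{"dx":220,"dy":-200,"dz":-20,"twist":-0.9}]' --grip 0

```text
time_s: 0.78
eef_pos: [0.3131, -0.269, 0.2513]
orientation: [[0.361, 0.932, 0.0], [0.932, -0.361, -0.0], [0.0, 0.0, -1.0]]
ft_force: [0.8, 0.3, 0.3]
opening: -0.002
```

Call:
play_rows --targets '[{"dx":60,"dy":7,"dz":0,"twist":-0.18},{"dx":120,"dy":15,"dz":0,"twist":-0.36},{"dx":180,"dy":22,"dz":0,"twist":-0.54},{"dx":240,"dy":30,"dz":0,"twist":-0.72},{"dx":300,"dy":38,"dz":0,"twist":-0.9}]'

```text
time_s: 1.4
eef_pos: [0.4584, -0.0035, 0.2513]
orientation: [[-0.507, 0.862, 0.0], [0.862, 0.507, -0.0], [-0.0, 0.0, -1.0]]
ft_force: [1.0, -1.0, -0.3]
opening: -0.003
```

```bash
python3 - <<'E'
from workcell import observe, snapshot
import cv2,numpy as np
s=observe();print({k:np.round(s[k],4).tolist() for k in ["q","eef_pos","orientation","ft_force"]})
d=snapshot("wrist");np.savez("pics/w1.npz",**d);cv2.imwrite("pics/w1.png",d["color"][:,:,::-1])
E
```

```text
{'q': [-0.1688, 0.1417, -0.3821, 1.0465, -0.0003, 0.8709], 'eef_pos': [0.4584, -0.0035, 0.2513], 'orientation': [[-0.5065, 0.8622, 0.0004], [0.8622, 0.5065, -0.0003], [-0.0005, 0.0002, -1.0]], 'ft_force': [0.9588, -0.978, -0.3199]}
```

View pics/w1.png

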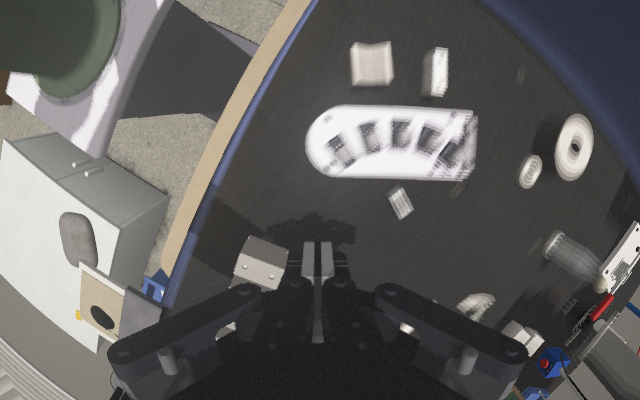

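Call:
play_rows --targets '[{"dx":0},{"dx":0},{"dx":0}]'

```text
validation failed for argument at $.ta...
```

```bash
python3 - <<'E'
from workcell import observe, snapshot
import cv2,numpy as np
s=observe();print({k:np.round(s[k],4).tolist() for k in ["q","eef_pos","orientation","ft_force"]})
d=snapshot("wrist");np.savez("pics/w2.npz",**d);cv2.imwrite("pics/w2.png",cv2.resize(d["color"][20:230,280:490,::-1],None,fx=2.85,fy=2.85,interpolation=cv2.INTER_CUBIC))
d=snapshot("top");np.savez("pics/t2.npz",**d);
E
```

```text
{'q': [-0.1585, 0.1449, -0.3782, 1.0453, 0.0057, 0.8698], 'eef_pos': [0.4612, 0.0025, 0.2514], 'orientation': [[-0.5162, 0.8564, 0.0033], [0.8564, 0.5162, 0.0052], [0.0028, 0.0055, -1.0]], 'ft_force': [1.9137, 3.6868, 1.0671]}
```

View pics/w2.png

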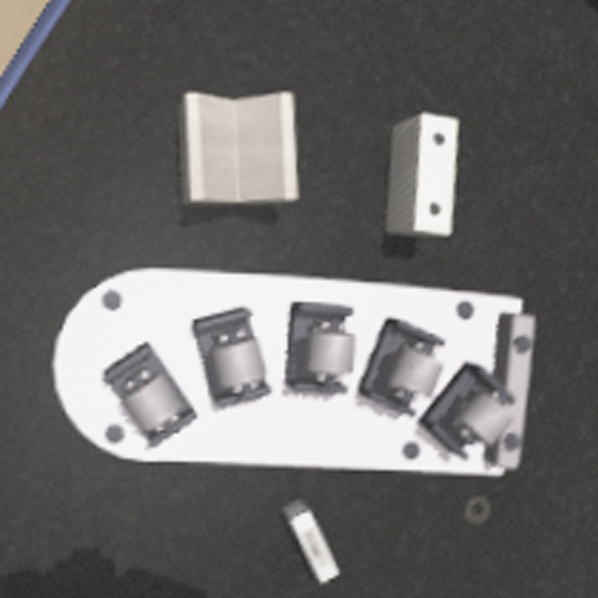

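```bash
python3 - <<'E'
from h import *
w=dict(np.load("pics/w2.npz"));t=dict(np.load("pics/t2.npz"));t0=dict(np.load("pics/top0.npz"))
W=[(158,397),(238,358),(330,353),(416,370),(484,417)]
T=[(540,473),(460,424),(395,347),(357,252),(345,155)]
A=[];B=[]
for (a,b),(c,e) in zip(W,T):
    wu,wv=280+a/2.85,20+b/2.85; tu,tv=260+c/5,130+e/5
    p=onz(w,wu,wv,.05,True);q=onz(t0,tu,tv,.052);A.append(p);B.append(q)
    o1,r1=ray(w,wu,wv,True);o2,r2=ray(t0,tu,tv);r1/=np.linalg.norm(r1);r2/=np.linalg.norm(r2)
    n=np.linalg.lstsq(np.stack([r1,-r2],1),o2-o1,rcond=None)[0];m1=o1+n[0]*r1;m2=o2+n[1]*r2
    print(np.round(1e3*p,1),np.round(1e3*q,1),np.round(1e3*(m1+m2)/2,1),round(1e3*np.linalg.norm(m1-m2),1))
A=np.array(A);B=np.array(B)
for X in(A,B):print(np.round(1e3*np.linalg.norm(np.diff(X,axis=0),axis=1),1))
E
python3 - <<'E'
import cv2,numpy as np
d=np.load("pics/t2.npz");cv2.imwrite("pics/t2z.png",cv2.resize(d["color"][130:260,260:420,::-1],None,fx=4.6,fy=4.6,interpolation=cv2.INTER_CUBIC))
E
```

```text
[469.5  28.3  50. ] [470.   27.6  52. ] [471.1  26.9  37.4] 0.4
[488.3  58.2  50. ] [488.3  56.4  52. ] [488.5  57.3  49.3] 1.8
[518.9  79.9  50. ] [517.2  79.8  52. ] [516.4  79.6  58.6] 0.3
[553.8  94.3  50. ] [552.9  93.3  52. ] [552.6  93.6  53.5] 0.7
[591.6  95.1  50. ] [589.6  97.3  52. ] [589.7  96.1  53.2] 2.5
[35.3 37.5 37.7 37.9]
[34.2 37.1 38.2 36.9]
```

View pics/t2z.png

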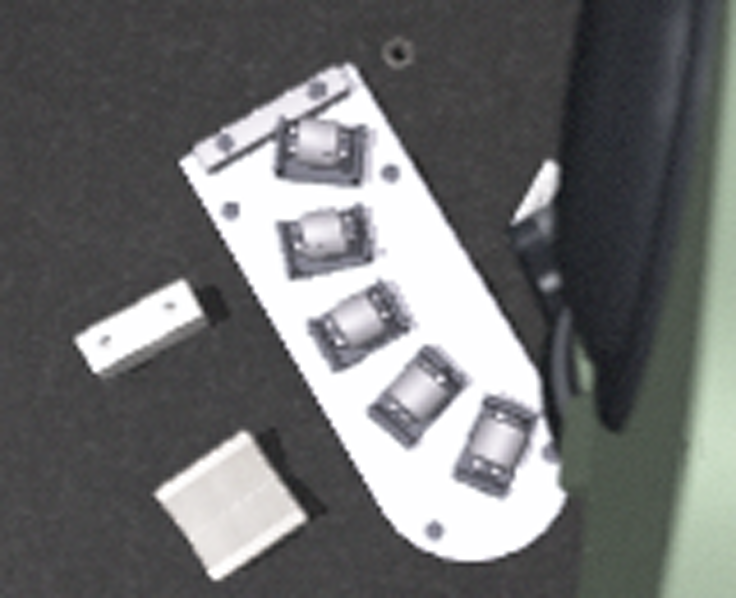

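Call:
play_rows --targets '[{"dx":0,"dy":0,"dz":30,"twist":-0.16},{"dx":0,"dy":0,"dz":65,"twist":-0.32},{"dx":0,"dy":0,"dz":100,"twist":-0.48},{"dx":0,"dy":0,"dz":130,"twist":-0.63},{"dx":0,"dy":0,"dz":140,"twist":-0.65}]'

```text
time_s: 2.17
eef_pos: [0.4557, -0.0065, 0.1098]
orientation: [[-0.921, 0.389, -0.004], [0.389, 0.921, 0.0], [0.003, -0.001, -1.0]]
ft_force: [0.5, -0.0, 0.0]
opening: -0.0
```

Call:
play_rows --targets '[{"dx":0,"dy":0,"dz":0,"twist":0},{"dx":0,"dy":0,"dz":0,"twist":0},{"dx":0,"dy":0,"dz":0,"twist":0},{"dx":0,"dy":0,"dz":0,"twist":0}]'

```text
time_s: 2.68
eef_pos: [0.4582, -0.0055, 0.1119]
orientation: [[-0.923, 0.386, 0.001], [0.386, 0.923, -0.0], [-0.001, 0.0, -1.0]]
ft_force: [-0.6, -0.2, 1.0]
opening: 0.002
```

```bash
python3 - <<'E'
from workcell import observe, snapshot
import cv2,numpy as np
s=observe();print({k:np.round(s[k],4).tolist() for k in ["q","eef_pos","orientation","ft_force"]})
d=snapshot("wrist");np.savez("pics/w3.npz",**d);cv2.imwrite("pics/w3.png",d["color"][:,:,::-1])
d=snapshot("scene");np.savez("pics/s3.npz",**d);cv2.imwrite("pics/s3.png",cv2.resize(d["color"][150:290,220:400,::-1],None,fx=4.2,fy=4.2,interpolation=cv2.INTER_CUBIC))
E
```

```text
{'q': [-0.1733, 0.2848, -0.5956, 0.689, 0.0, 0.2228], 'eef_pos': [0.4582, -0.0055, 0.1119], 'orientation': [[-0.9226, 0.3858, 0.0013], [0.3858, 0.9226, -0.0002], [-0.0013, 0.0003, -1.0]], 'ft_force': [-0.6214, -0.2458, 0.9632]}
```

View pics/w3.png

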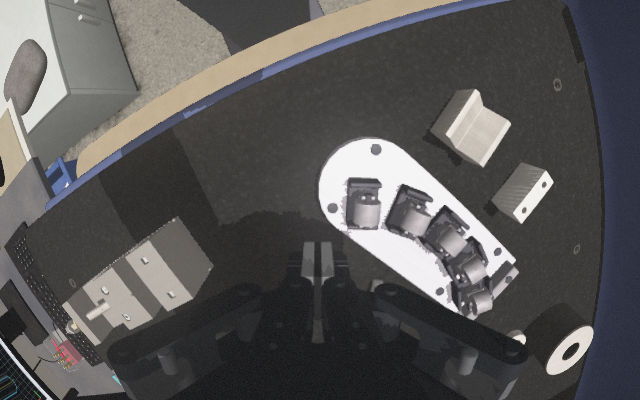

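View pics/s3.png

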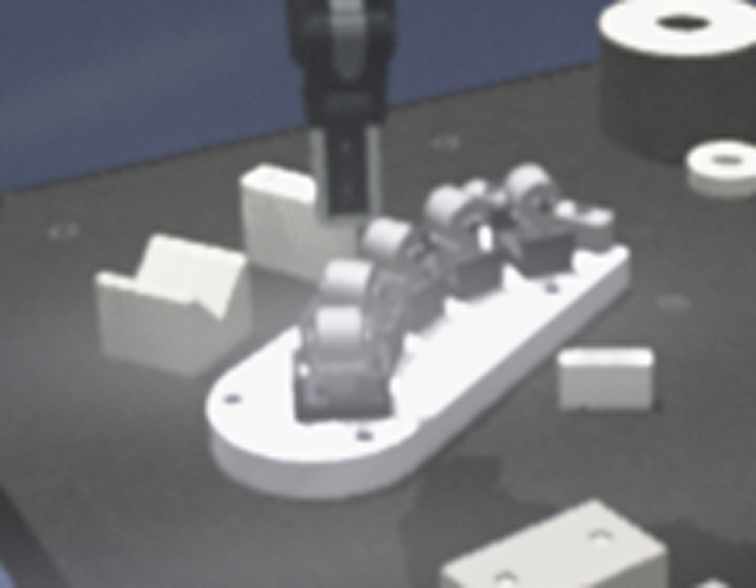

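```bash
python3 - <<'E'
from h import *;import cv2
w=dict(np.load("pics/w3.npz"));s=dict(np.load("pics/s3.npz"))
print(proj(w,[.4582,-.0055,.1119],True),proj(s,[.4582,-.0055,.1119]))
R=np.array([(468.5,26.5),(488,57.5),(518,80),(553,94),(590,96.5)])/1e3
c=cv2.resize(w["color"][130:330,300:540,::-1],None,fx=3,fy=3,interpolation=cv2.INTER_CUBIC)
for x,y in R:
  a,b=proj(w,[x,y,.058],True);cv2.drawMarker(c,(int(3*(a-300)),int(3*(b-130))),(0,0,255),0,12)
  a,b=proj(w,[x,y,.048],True);cv2.drawMarker(c,(int(3*(a-300)),int(3*(b-130))),(0,200,0),0,12)
cv2.imwrite("pics/w3m.png",c)
c=cv2.resize(s["color"][170:280,260:390,::-1],None,fx=5,fy=5,interpolation=cv2.INTER_CUBIC)
for x,y in R:
  a,b=proj(s,[x,y,.058]);cv2.drawMarker(c,(int(5*(a-260)),int(5*(b-170))),(0,0,255),0,12)
cv2.imwrite("pics/s3m.png",c)
E
```

```text
(np.float64(320.48745872460734), np.float64(256.66378775683273)) (np.float64(301.6667727177161), np.float64(202.01021528408614))
```

View pics/w3m.png

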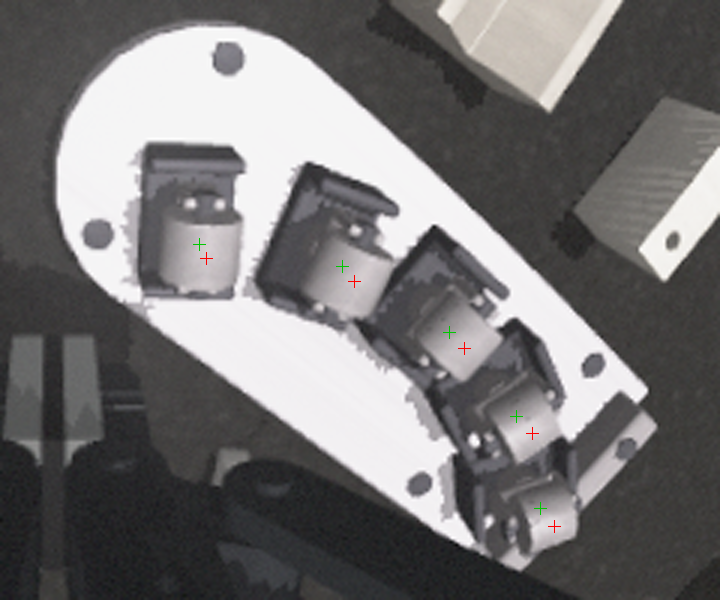

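View pics/s3m.png

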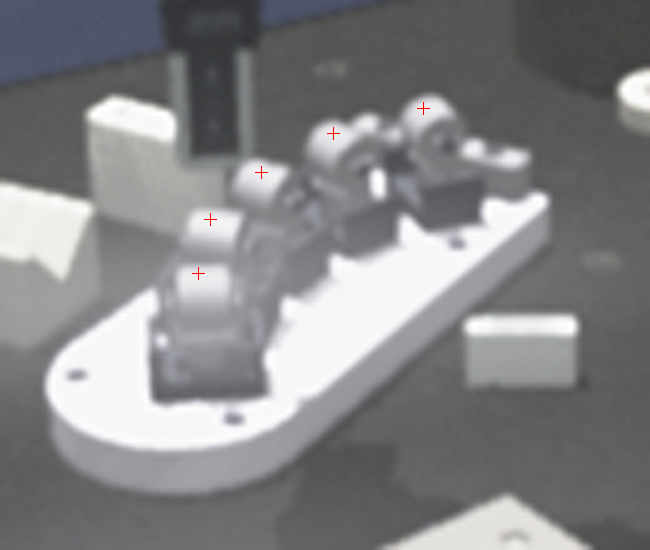

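```bash
cat > plan.py <<'E'
from h import *
from scipy.optimize import least_squares
R=np.array([(469,27),(488,57.5),(518,80),(553,94),(590,96.5)])
f=least_squares(lambda p:np.hypot(R[:,0]-p[0],R[:,1]-p[1])-p[2],[600,-20,120])
cx,cy,r=f.x
ang=np.arctan2(R[:,1]-cy,R[:,0]-cx)
def pt(s): # s mm past roller 1; beyond 28mm outside go straight
    a=ang[0]-np.clip(s,-14,None if False else 160)/r
    p=np.array([cx+r*np.cos(a),cy+r*np.sin(a)]);t=a-np.pi/2
    ex=s-np.clip(s,-14,160)
    return p+ex*np.array([np.cos(t),np.sin(t)]),t
if __name__=="__main__":
    print(f.x,f.fun,r*(ang[0]-ang))
    x,y,th=458.2,-5.5,np.arctan2(.9226,.3858)
    ss=[-30]+list(range(-25,190,5))
    groups=[[-30]]+[ss[1+5*i:6+5*i] for i in range(9)]
    for g in groups:
        ty=np.array([np.cos(th),np.sin(th)]);tx=np.array([-np.sin(th),np.cos(th)])
        rows=[]
        for s in g:
            p,t=pt(s);d=p-[x,y];rows.append((round(float(d@tx),1),round(float(d@ty),1),round(float(th-t),3)))
        print(g,rows,np.round(p,1))
        a,b,c=rows[-1];x,y=np.array([x,y])+a*tx+b*ty;th-=c
E
python3 plan.py
```

```text
[578.79900706 -24.94905637 121.81653126] [-0.34831975  0.83055015 -0.52834679 -0.10183709  0.14795347] [  0.          35.97468126  73.55302953 111.49779673 148.7189436 ]
[-30] [(1.7, 4.2, -0.069)] [458.3  -1. ]
[-25, -20, -15, -10, -5] [(-0.0, 5.0, -0.0), (-0.0, 10.0, -0.0), (-0.0, 15.0, -0.0), (-0.1, 20.0, 0.033), (-0.4, 25.0, 0.074)] [466.6  22.6]
[0, 5, 10, 15, 20] [(-0.1, 5.0, 0.041), (-0.4, 10.0, 0.082), (-0.9, 15.0, 0.123), (-1.6, 19.9, 0.164), (-2.5, 24.8, 0.205)] [478.7  44.4]
[25, 30, 35, 40, 45] [(-0.1, 5.0, 0.041), (-0.4, 10.0, 0.082), (-0.9, 15.0, 0.123), (-1.7, 19.9, 0.164), (-2.6, 24.9, 0.205)] [494.9  63.4]
[50, 55, 60, 65, 70] [(-0.1, 5.0, 0.041), (-0.4, 9.9, 0.082), (-0.9, 14.9, 0.123), (-1.6, 19.9, 0.164), (-2.6, 24.8, 0.205)] [514.7  78.6]
[75, 80, 85, 90, 95] [(-0.1, 5.0, 0.042), (-0.4, 10.0, 0.083), (-0.9, 14.9, 0.124), (-1.6, 19.9, 0.165), (-2.5, 24.8, 0.206)] [537.1  89.5]
[100, 105, 110, 115, 120] [(-0.1, 5.0, 0.041), (-0.4, 10.0, 0.082), (-0.9, 15.0, 0.123), (-1.7, 19.9, 0.164), (-2.6, 24.8, 0.205)] [561.3  95.6]
[125, 130, 135, 140, 145] [(-0.1, 5.0, 0.041), (-0.4, 10.0, 0.082), (-0.9, 15.0, 0.123), (-1.6, 19.9, 0.164), (-2.5, 24.8, 0.205)] [586.3  96.6]
[150, 155, 160, 165, 170] [(-0.1, 5.0, 0.041), (-0.4, 10.0, 0.082), (-0.9, 15.0, 0.123), (-1.6, 20.0, 0.123), (-2.2, 24.9, 0.123)] [611.  93.]
[175, 180, 185] [(0.0, 5.0, 0.0), (0.0, 10.0, 0.0), (0.0, 15.0, 0.0)] [625.7  90.2]
```

Call:
play_rows --targets '[{"dx":1.7,"dy":4.2,"dz":15,"twist":-0.07},{"dx":1.7,"dy":4.2,"dz":30,"twist":-0.07},{"dx":1.7,"dy":4.2,"dz":45,"twist":-0.07},{"dx":1.7,"dy":4.2,"dz":55,"twist":-0.07},{"dx":1.7,"dy":4.2,"dz":59,"twist":-0.07}]'

```text
time_s: 3.4
eef_pos: [0.4575, -0.0008, 0.0518]
orientation: [[-0.947, 0.32, -0.001], [0.32, 0.947, 0.0], [0.001, -0.0, -1.0]]
ft_force: [-0.5, -0.8, 0.3]
opening: 0.003
```

Call:
play_rows --targets '[{"dx":0,"dy":0,"dz":0,"twist":0},{"dx":0,"dy":0,"dz":0,"twist":0},{"dx":0,"dy":0,"dz":0,"twist":0},{"dx":0,"dy":0,"dz":0,"twist":0}]'

```text
time_s: 3.9
eef_pos: [0.458, -0.0009, 0.0525]
orientation: [[-0.947, 0.32, 0.001], [0.32, 0.947, -0.0], [-0.001, 0.0, -1.0]]
ft_force: [1.0, -0.3, 0.7]
opening: -0.002
```

```bash
python3 - <<'E'
from workcell import observe, snapshot
import cv2,numpy as np
s=observe();print({k:np.round(s[k],4).tolist() for k in ["q","eef_pos","orientation","ft_force"]})
d=snapshot("scene");cv2.imwrite("pics/s4.png",cv2.resize(d["color"][150:290,220:400,::-1],None,fx=4.2,fy=4.2,interpolation=cv2.INTER_CUBIC))
E
```

```text
{'q': [-0.1635, 0.3758, -0.6594, 0.535, 0.0, 0.1624], 'eef_pos': [0.458, -0.0009, 0.0525], 'orientation': [[-0.9474, 0.3201, 0.0005], [0.3201, 0.9474, -0.0], [-0.0005, 0.0001, -1.0]], 'ft_force': [0.9933, -0.3178, 0.6808]}
```

View pics/s4.png

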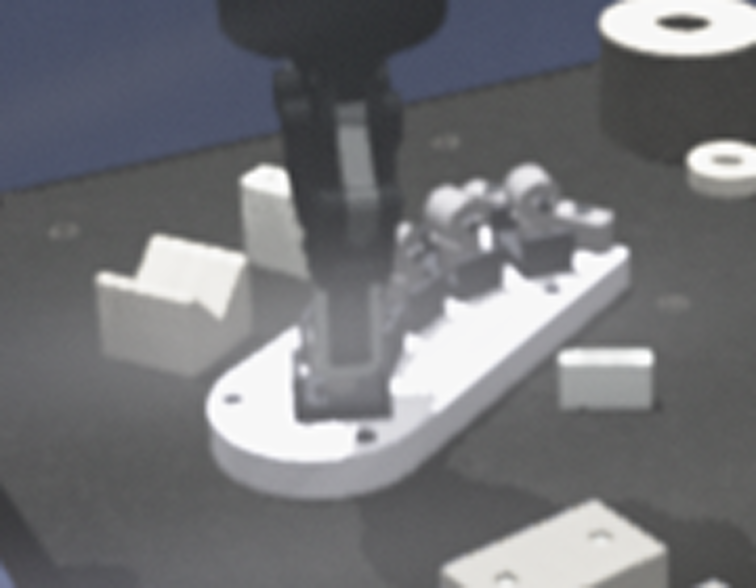

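Call:
play_rows --targets '[{"dx":0,"dy":5,"dz":-0.3,"twist":0},{"dx":0,"dy":10,"dz":-0.3,"twist":0},{"dx":0,"dy":15,"dz":-0.3,"twist":0},{"dx":-0.1,"dy":20,"dz":-0.3,"twist":0.033},{"dx":-0.4,"dy":25,"dz":-0.3,"twist":0.074}]'

```text
time_s: 4.58
eef_pos: [0.4666, 0.0229, 0.0528]
orientation: [[-0.921, 0.39, 0.001], [0.39, 0.921, -0.0], [-0.001, -0.0, -1.0]]
ft_force: [-0.1, -0.3, 3.4]
opening: 0.003
```

```bash
cat > look.py <<'E'
from workcell import observe, snapshot
import cv2,numpy as np,sys
s=observe();print(s["time_s"],{k:np.round(s[k],4).tolist() for k in ["eef_pos","ft_force"]})
d=snapshot("scene");cv2.imwrite(f"pics/{sys.argv[1]}.png",cv2.resize(d["color"][150:290,220:400,::-1],None,fx=4.2,fy=4.2,interpolation=cv2.INTER_CUBIC))
E
python3 look.py s5
```

```text
4.575 {'eef_pos': [0.4666, 0.0229, 0.0528], 'ft_force': [-0.0653, -0.2654, 3.4455]}
```

View pics/s5.png

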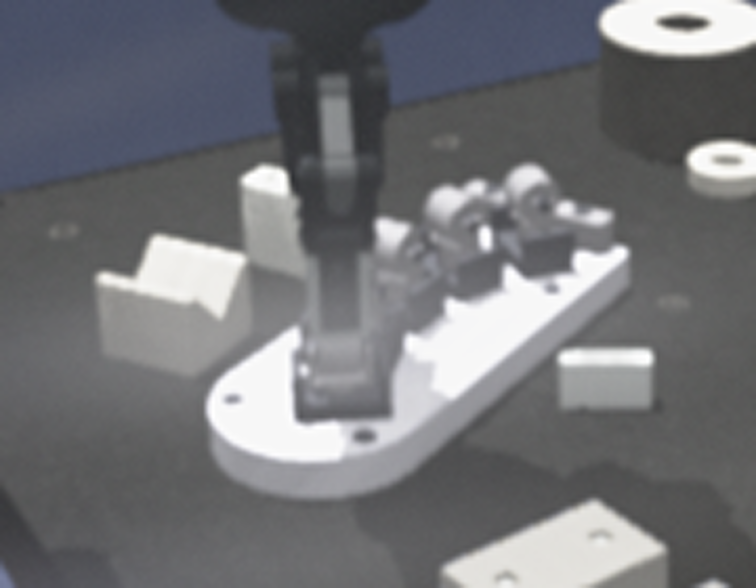

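Call:
play_rows --targets '[{"dx":-0.1,"dy":5,"dz":0,"twist":0.041},{"dx":-0.4,"dy":10,"dz":0,"twist":0.082},{"dx":-0.9,"dy":15,"dz":0,"twist":0.123},{"dx":-1.6,"dy":19.9,"dz":0,"twist":0.164},{"dx":-2.5,"dy":24.8,"dz":0,"twist":0.205}]'

```text
time_s: 5.25
eef_pos: [0.4782, 0.0449, 0.0526]
orientation: [[-0.822, 0.569, 0.0], [0.569, 0.822, 0.0], [0.0, 0.0, -1.0]]
ft_force: [-0.2, 0.5, 0.1]
opening: -0.001
```

Call:
play_rows --targets '[{"dx":-0.1,"dy":5,"dz":0,"twist":0.041},{"dx":-0.4,"dy":10,"dz":0,"twist":0.082},{"dx":-0.9,"dy":15,"dz":0,"twist":0.123},{"dx":-1.7,"dy":19.9,"dz":0,"twist":0.164},{"dx":-2.6,"dy":24.9,"dz":0,"twist":0.205}]'

```text
time_s: 5.88
eef_pos: [0.4948, 0.0638, 0.0528]
orientation: [[-0.689, 0.724, 0.001], [0.724, 0.689, -0.0], [-0.0, 0.0, -1.0]]
ft_force: [-0.6, 0.2, 3.0]
opening: -0.004
```

```bash
python3 look.py s6
```

```text
5.875 {'eef_pos': [0.4948, 0.0638, 0.0528], 'ft_force': [-0.6406, 0.1803, 2.9751]}
```

View pics/s6.png

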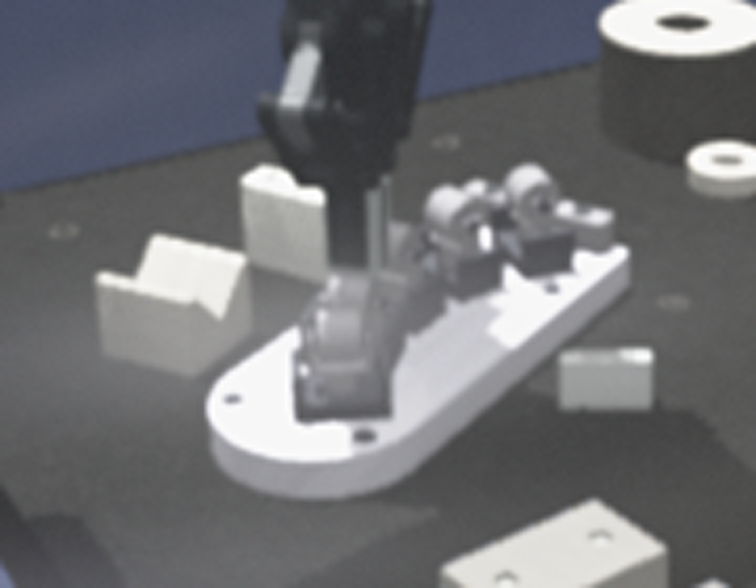

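Roller 1 has sprung back up and the plate has not moved. Force on roller 2 is 3.0 N, about half-way. Continuing.

Call:
play_rows --targets '[{"dx":-0.1,"dy":5,"dz":0,"twist":0.041},{"dx":-0.4,"dy":9.9,"dz":0,"twist":0.082},{"dx":-0.9,"dy":14.9,"dz":0,"twist":0.123},{"dx":-1.6,"dy":19.9,"dz":0,"twist":0.164},{"dx":-2.6,"dy":24.8,"dz":0,"twist":0.205}]'

```text
time_s: 6.55
eef_pos: [0.5139, 0.0787, 0.0525]
orientation: [[-0.528, 0.849, -0.001], [0.849, 0.528, -0.001], [-0.0, -0.001, -1.0]]
ft_force: [-0.2, 0.0, 3.0]
opening: 0.001
```

Call:
play_rows --targets '[{"dx":-0.1,"dy":5,"dz":0,"twist":0.041},{"dx":-0.4,"dy":10,"dz":0,"twist":0.082},{"dx":-0.9,"dy":14.9,"dz":0,"twist":0.123},{"dx":-1.6,"dy":19.9,"dz":0,"twist":0.165},{"dx":-2.5,"dy":24.8,"dz":0,"twist":0.206}]'

```text
time_s: 7.18
eef_pos: [0.5367, 0.0899, 0.0525]
orientation: [[-0.343, 0.939, 0.0], [0.939, 0.343, 0.0], [0.0, 0.0, -1.0]]
ft_force: [-0.2, -0.7, -0.4]
opening: -0.003
```

```bash
python3 look.py s7
```

```text
7.175 {'eef_pos': [0.5367, 0.0899, 0.0525], 'ft_force': [-0.195, -0.6904, -0.3804]}
```

View pics/s7.png

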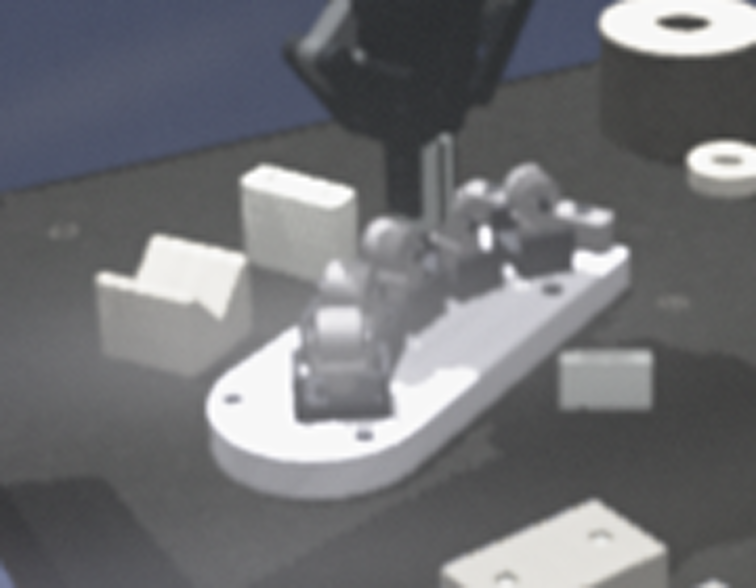

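Call:
play_rows --targets '[{"dx":-0.1,"dy":5,"dz":0,"twist":0.041},{"dx":-0.4,"dy":10,"dz":0,"twist":0.082},{"dx":-0.9,"dy":15,"dz":0,"twist":0.123},{"dx":-1.7,"dy":19.9,"dz":0,"twist":0.164},{"dx":-2.6,"dy":24.8,"dz":0,"twist":0.205}]'

```text
time_s: 7.85
eef_pos: [0.561, 0.0956, 0.0528]
orientation: [[-0.145, 0.989, 0.0], [0.989, 0.145, -0.0], [-0.0, 0.0, -1.0]]
ft_force: [0.6, -0.5, 3.3]
opening: 0.002
```

Call:
play_rows --targets '[{"dx":-0.1,"dy":5,"dz":0,"twist":0.041},{"dx":-0.4,"dy":10,"dz":0,"twist":0.082},{"dx":-0.9,"dy":15,"dz":0,"twist":0.123},{"dx":-1.6,"dy":19.9,"dz":0,"twist":0.164},{"dx":-2.5,"dy":24.8,"dz":0,"twist":0.205}]'

```text
time_s: 8.48
eef_pos: [0.5849, 0.0967, 0.0524]
orientation: [[0.06, 0.998, -0.002], [0.998, -0.06, -0.001], [-0.001, -0.001, -1.0]]
ft_force: [-0.7, -0.5, 4.0]
opening: -0.004
```

```bash
python3 look.py s8
```

```text
8.475 {'eef_pos': [0.5849, 0.0967, 0.0524], 'ft_force': [-0.7368, -0.5232, 3.951]}
```

View pics/s8.png

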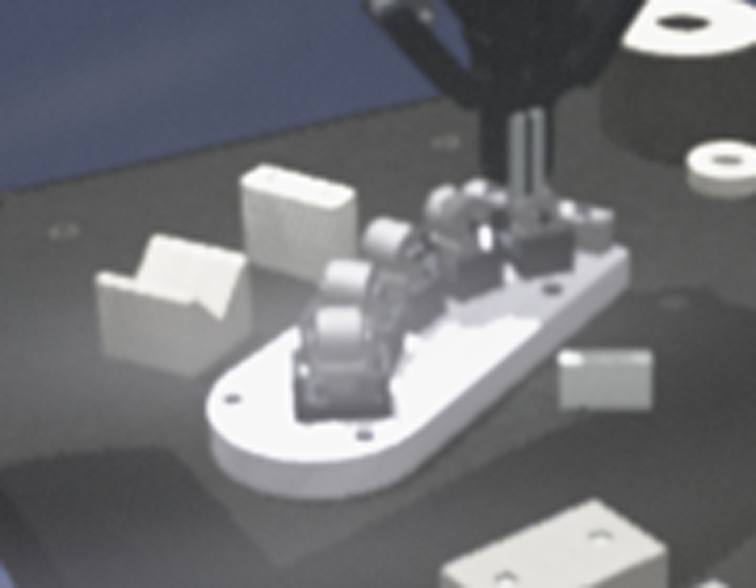

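Call:
play_rows --targets '[{"dx":-0.1,"dy":5,"dz":0,"twist":0.041},{"dx":-0.4,"dy":10,"dz":0,"twist":0.082},{"dx":-0.9,"dy":15,"dz":0,"twist":0.123},{"dx":-1.6,"dy":20,"dz":0,"twist":0.123},{"dx":-2.2,"dy":24.9,"dz":0,"twist":0.123}]'

```text
time_s: 9.15
eef_pos: [0.6103, 0.0932, 0.0524]
orientation: [[0.181, 0.984, -0.001], [0.984, -0.181, 0.0], [-0.0, -0.001, -1.0]]
ft_force: [0.0, -0.4, 0.0]
opening: 0.002
```

Call:
play_rows --targets '[{"dx":0,"dy":5,"dz":0,"twist":0},{"dx":0,"dy":10,"dz":0,"twist":0},{"dx":0,"dy":12,"dz":-10,"twist":0},{"dx":0,"dy":12,"dz":-40,"twist":0},{"dx":0,"dy":12,"dz":-80,"twist":0}]'

```text
time_s: 9.78
eef_pos: [0.6213, 0.091, 0.133]
orientation: [[0.182, 0.983, -0.002], [0.983, -0.182, -0.0], [-0.0, -0.002, -1.0]]
ft_force: [-0.0, 0.3, -0.1]
opening: -0.001
```

Call:
play_rows --targets '[{"dx":0,"dy":0,"dz":-40,"twist":0},{"dx":0,"dy":0,"dz":-70,"twist":0},{"dx":0,"dy":0,"dz":-80,"twist":0},{"dx":0,"dy":0,"dz":-80,"twist":0},{"dx":0,"dy":0,"dz":-80,"twist":0}]'

```text
time_s: 10.4
eef_pos: [0.6212, 0.091, 0.211]
orientation: [[0.182, 0.983, -0.003], [0.983, -0.182, -0.0], [-0.001, -0.003, -1.0]]
ft_force: [-0.3, -0.3, -0.5]
opening: 0.006
```

```bash
python3 look.py s9; python3 - <<'E'
from workcell import snapshot
import cv2,numpy as np
d=snapshot("scene");a=np.load("pics/scene0.npz")["color"];
x=cv2.absdiff(a,d["color"])[150:290,220:400]
cv2.imwrite("pics/diff.png",cv2.resize(np.clip(x.astype(int)*3,0,255).astype(np.uint8),None,fx=4,fy=4))
E
```

```text
10.4 {'eef_pos': [0.6212, 0.091, 0.211], 'ft_force': [-0.3344, -0.3375, -0.5443]}
```

View pics/s9.png

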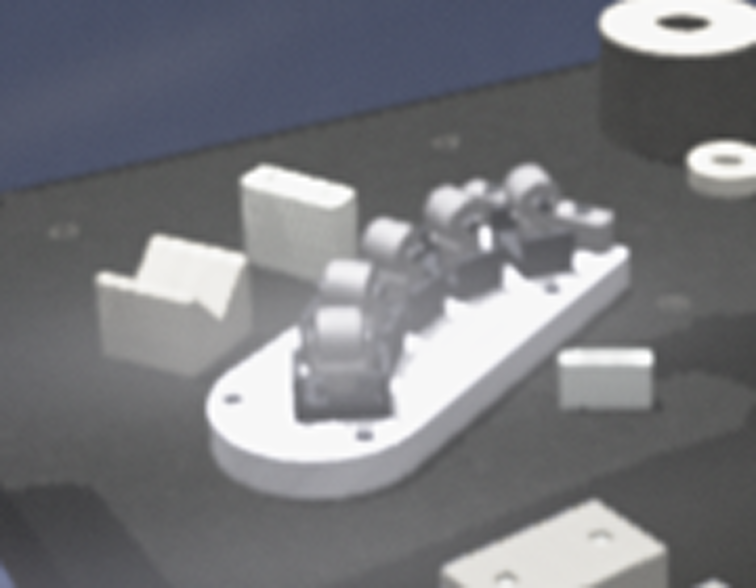

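View pics/diff.png

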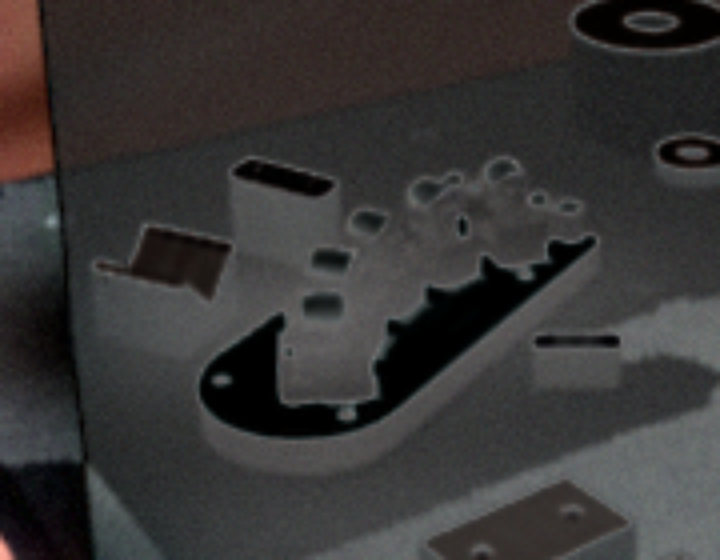

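The picture shows all five rollers standing up again. Against the first picture only the brightness and shadows differ: there are no doubled edges on the plate or on the blocks beside it. The arm is clear at z = 0.211.

```bash
python3 -c "
from workcell import ctrl;print(ctrl.sign_off())"
```

```text
the job is handed in; nothing more can be done
None
```

I ran the shut fingertips along the five rollers in one stroke, from the rounded end to the stop block, then lifted clear and handed the job in at about 10.4 s.

- **Path:** The tip followed a circle fitted through the measured roller positions, all within 1 mm of it. It stayed at z of about 52.5–53 mm, roughly 5 mm below the roller tops, and turned with the curve.
- **Dip:** The upward force was only read at the end of each move. It was 3.0–4.0 N with the tip on or beside each roller and about 0 N in the free readings. That matches roughly half-way (3.2 N) and is below the 4.9 N at the stop. I did not measure each roller's dip directly. The 4.0 N reading, on roller 5, is the highest, and the force readings vary by about 1 N.
- **Final state:** The last pictures show all five rollers up again. The fixture, V-block, gauge block and milled block show no visible shift from the first picture.
- **Disagreements:** The two camera estimates of the roller positions differed by up to about 3 mm. The spacing came out at 36–38 mm against the stated 38 mm. One call with three waiting rows was refused for missing fields, and nothing moved.

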